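Lock the tilting serving platform level and load it

ROBOT

A 7-joint arm with a two-finger parallel gripper is mounted at the origin on the work surface. World frame = base frame: x ahead of the robot, y to its left, z up, the work surface at z = 0. Lengths are in m, angles in rad, forces in N, time in s.
With the tool pointing down it reaches from about 0.425 to 0.925 m from the base axis. Payload 6.8 kg.
Tool frame: the origin (TCP) lies midway between the tips of the shut fingers; the grasp point (between the pads) lies 19 mm behind it; y points along the fingers, x is the direction in which the jaws open and shut, and the axes are right-handed (so a half turn about y gives the same grasp; the last joint's range is limited). The gripper opens to 88 mm and grips with 3 to 60 N. Pads are 20 mm wide; open, the fingers measure 115 mm over their backs; the gripper's body (75 mm by 178 mm) begins 61 mm behind the grasp point.
Start: joints at [-1.369, 0.477, 0.022, 1.555, -0.011, 1.109, -0.083], TCP at [0.206, 0.643, 0.223] pointing down, gripper open.
Joint ranges: [-2.96, 2.96], [-0.34, 2.1], [-1.41, 1.46], [0.24, 2.44], [-1.37, 4.51], [0.17, 1.92], [-2.96, 2.96]. Speed limits (rad/s): [2.39, 2.39, 3.14, 3.14, 3.14, 3.14, 3.14].

INTERFACE

Orientations are given as [roll, pitch, yaw] about the fixed x, y, z axes, in that order (R = Rz(yaw) Ry(pitch) Rx(roll)).
In Python, from plant import manip gives the robot as it stands. The module is installed in compiled form; this text tells all that it offers.
- The arm moves only by the shell command python3 -m handwheel 'ROWS' [OPENING] [FORCE]. ROWS is JSON, one flat list of numbers, 4 for each row, row after row: the shift along the world's x, y, z in mm, then the turn about the world's z in degrees. In form: [tx, ty, tz, spin, tx, ty, tz, spin, ...]. A call has exactly 8 rows; each row shifts and turns the pose as measured when the row begins; what a row does not reach is not made up. A row lasts 1/12 s, in which the tool goes at most 41.7 mm and 7.16 degrees, less where a joint would pass 70% of its speed; a pose out of reach is approached as far as the arm can. A call with a gripper value outside its range is refused whole. OPENING is the finger opening in mm, from 0 to 87.8, set as the call begins (- or left out, the last holds). The fingers move at their own pace and stop on an object; FORCE is the grip in N (left out, the last holds). Time passes only in rows, so rows that do not move let the fingers close, or fill a call up. It gives the time, the measured TCP pose, the force and the opening at its end, in the units of the state.
- manip.get_obs(): the state, without advancing time (a new reading comes with each control period).
- manip.grab_frame(name): name is "scene" or "top" or "wrist"; returns (picture, depth): 400x640x3 uint8, red, green, blue; 400x640 float32, m along the optical axis (not along the pixel's ray), 0 where there is no reading.
- manip.calibration(name): a dict with "intrinsics" (3x3 intrinsics, pixels), "position" and "rotation" of the camera in the world. Camera axes: x right, y down, z forward; pixel columns grow to the right and rows downward; lengths in m; the calibration is good to about 2 mm. The wrist camera is an equidistant fisheye: a pixel r from the principal point sees the ray r / f radians off the axis. A picture is of the moment at which its call begins: read the wrist's pose just before it. calibration takes no time and is no camera call; for the wrist camera it gives the pose at the moment of the call.
- manip.hand_in(): hands the job in, once; it reports no verdict.
The state is a dict: "time": time; "joint_pos": joint angles; "joint_velocities": joint speeds; "tau": joint torques, N m; "ee_pos": TCP position; "ee_rot": TCP orientation; "contact_force": force on the tool from outside, world axes, zero at the start; "wrist_torque": the same for the moment, N m; "width": finger opening in m.
Only numpy, scipy, OpenCV 4.12 (cv2) and the standard library are available. Lean on these libraries where they do the work, as an engineer would, in place of code of your own. Each camera call takes 0.05 s, during which the arm holds its last target.

TASK

Gently push the sprung wooden platform down until it lies level, keep it pressed down while you draw it fully home under the orange keeper, and let go so that it stays locked there. Then set the black-lidded jar down upright on the platform's round cork spot. Be gentle with the stand throughout, and leave the green-lidded jar, the sauce bottle and the ramekin where they are.

Things in the scene. Friction and masses are not known exactly. Their poses are not given: they have to be found in the camera images.
- stand: Fixed steel stand, slab 300 x 200 mm on feet set to any height (slab underside 2 to 18 mm above the counter), turned about the vertical; carries all below. Origin in the slab's underside, x from keeper towards hinge, y along the hinge, z up. Slab spans x -170 to 130 mm. Hinge axis at x = 90 mm minus the slide's value, 52 mm above the origin. Pushes on any of it must stay below 30 N.
- platform_tilt (a joint): Tilt of the platform about its hinge, rad: 0 is level on its rigid stop, positive is keeper end up. A spring lifts it to about 0.35 to 0.47. The push needed on the rubber pad grows smoothly to about 7 to 10 N at level; from there the stop is rigid. Unlocked, it springs up when let go.
- platform_slide (a joint): Slide of hinge and platform along the stand's -x, m: starts at 0 to 0.010; 0.040 is fully home on a rigid end stop; drags with about 3 N. At about 0.018 the tongue meets the keeper and passes under only with the platform pressed fully level (within 0.010 rad), else it jams. Locked and let go, the platform rises about 0.015 rad to bear on the keeper and stays.
- press_pad (a point): Centre of the top of the black rubber pad (40 mm along x, 100 mm across) near the keeper end of the platform, 129 mm from the hinge axis. Just beyond it, its face 21 mm from this point, a black rib 10 mm wide, 10 mm high, 120 mm long crosses the platform: fingertips on the pad can push on it to draw the platform home. Axes turn with the platform: x to the hinge, z out of its top.
- cork_spot (a point): Centre of the round cork spot, 80 mm across, on the platform's top, 55 mm from the hinge axis; the jar belongs here. Axes as press_pad. The platform is wood, 165 x 150 x 12 mm; when level its top is 58 mm above the stand's origin. A steel tongue 60 mm wide, 5 mm thick sticks out 30 mm at its keeper end.
- keeper (a point): Middle of the lower edge of the orange keeper bar, on the side facing the platform, 53.5 mm above the stand's origin. The bar is fixed to the stand on two posts, 124 mm long, 30 mm deep, 6 mm thick . With the platform level, the tongue has 2 mm of play under it. Axes as the stand.
- black_jar_mid (a point): Centre (half-way up) of the black-lidded jar: round, clear, brown filling, 60 mm across, 95 mm high in all with its lid (58 mm wide, 22 mm high); about 0.3 kg, standing on the counter; z along its axis.
- black_jar: The same black-lidded jar; origin at the centre of its underside.
- green_jar_mid (a point): Centre of the other jar, same size, green lid, reddish filling; to be left alone. Either jar may stand at either place.
- sauce_bottle: Yellow sauce bottle with white nozzle, 62 mm across, 175 mm high, standing; origin at the centre of its underside. To be left alone.
- ramekin: Small white ceramic bowl, 84 mm across, 45 mm high; origin at the centre of its underside. To be left alone.
Not all that is in view belongs to the job. Leave any blue or purple look-alike of the black_jar alone.

How it is judged:
On the way, in this order (a step that is already met when the one before it is completed fails the run):
1. the platform is pressed down level (value of joint platform_tilt below 0.02 rad), for 0.1 s.
2. the platform is home under the keeper, level and let go (value of joint platform_slide above 0.037 m and value of joint platform_tilt below 0.035 rad and contact force between each of the fingers, the arm and stand below 0.5 N), for 0.2 s.
At the end, for the whole second after the job is handed in: The platform is locked under the keeper: slide past 37 mm of its 40 mm, tilt under 0.035 rad, not touched by the robot; the black-lidded jar stands on it upright (within 0.08 rad), its axis within 25 mm of the cork spot's centre (all of step 2 and horizontal distance between black_jar_mid and cork_spot below 0.025 m and z of black_jar_mid in the frame of cork_spot between 0.044 and 0.051 m and angle between black_jar_mid's own z axis and vertical below 0.08 rad).
It fails at once if the robot pushes on the stand, its platform or keeper with more than 30 N (contact force between any of the fingers, the arm and stand above 30 N).
It fails at once if the jar is dropped or pressed on the stand with more than 30 N (contact force between black_jar and stand above 30 N).
It fails at once if the green-lidded jar, the sauce bottle or the ramekin is moved more than 25 mm or tipped (distance of any of green_jar_mid, sauce_bottle, ramekin from where it was at the start of the episode above 0.025 m or angle between any of green_jar_mid, sauce_bottle, ramekin's own z axis and vertical above 0.3 rad).
It also fails if it takes over 67 s, if anything falls off the work surface, if the arm or the gripper's body presses on something with over 40 N, if the wrist force passes 120 N, or if a joint passes its speed limit or range.

## Working session

There is one attempt and no reset: what is moved stays moved. The work goes in short steps, Python scripts to look and compute and a shell command to move; the robot and the scene stay as the last step left them, time stands still between calls to the robot, and variables do not carry over. Pictures are saved under pics/ and viewed, and the job is handed in when it is done.

```bash
mkdir -p pics; python3 - <<'E'
from plant import manip
import cv2
o=manip.get_obs();print(o)
for n in("scene","top","wrist"):
    p,d=manip.grab_frame(n);cv2.imwrite(f"pics/{n}0.png",p[:,:,::-1])
    import numpy as np
    np.savez(f"{n}0.npz",p=p,d=d,**manip.calibration(n));print(manip.calibration(n))
E
```

```text
{'time': 0.0, 'joint_pos': array([-1.36908535,  0.47777637,  0.0223463 ,  1.55641217, -0.01150994,
        1.10930516, -0.08308878]), 'joint_velocities': array([ 1.05717868e-03,  4.24793323e-04,  7.80685840e-04, -1.08526839e-03,
       -1.04100605e-03, -8.76026899e-05, -1.09458507e-03]), 'tau': array([ 5.63257508e-04, -5.82847846e+01,  1.53515819e+00, -2.72613108e+01,
       -5.42360265e-02,  1.68609578e-02,  1.53202022e-04]), 'ee_pos': array([0.20562844, 0.64229982, 0.22171435]), 'ee_rot': array([-1.57092107,  0.00176848,  1.2610082 ]), 'contact_force': array([0.85463996, 0.02883311, 0.60664822]), 'wrist_torque': array([ 0.04062854,  0.047604  , -0.01283264]), 'width': 0.08786532847841336}
{'intrinsics': array([[409.86380033,   0.        , 319.44232212],
       [  0.        , 409.86380033, 199.00171759],
       [  0.        ,   0.        ,   1.        ]]), 'position': array([ 1.10611381, -0.40763196,  0.80016558]), 'rotation': array([-2.38105875, -0.01147817,  0.9796193 ])}
{'intrinsics': array([[415.24466943,   0.        , 324.90356088],
       [  0.        , 415.24466943, 197.01669627],
       [  0.        ,   0.        ,   1.        ]]), 'position': array([ 0.38257465, -0.04306347,  1.27976903]), 'rotation': array([-3.01806901,  0.02511918, -1.57737149])}
{'intrinsics': array([[309.70691629,   0.        , 323.81468652],
       [  0.        , 309.70691629, 190.51940685],
       [  0.        ,   0.        ,   1.        ]]), 'position': array([0.12975288, 0.66666466, 0.383983  ]), 'rotation': array([2.85008483e+00, 4.94032117e-04, 1.26145641e+00])}
```

View pics/scene0.png

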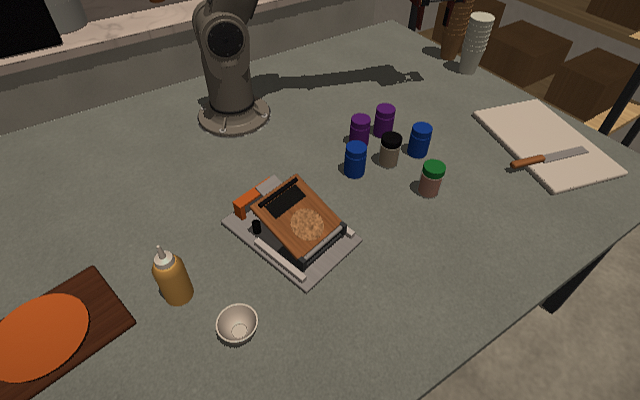

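View pics/top0.png

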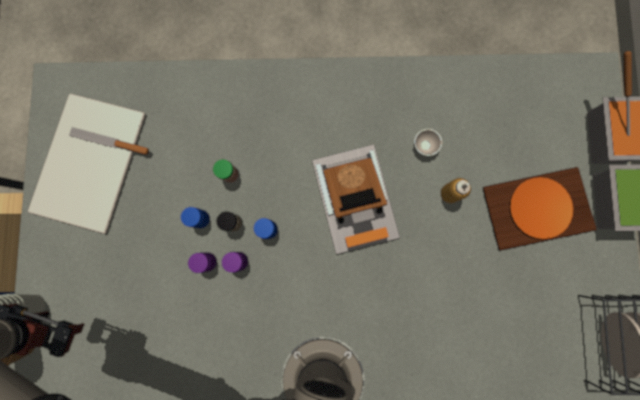

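View pics/wrist0.png

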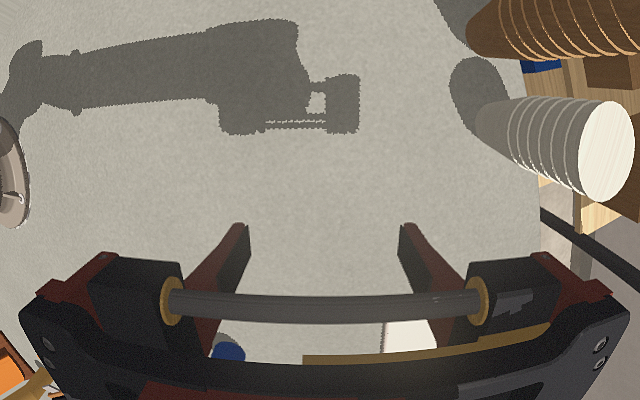

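```bash
cat > h.py <<'E'
import numpy as np, cv2
from scipy.spatial.transform import Rotation as R
def load(n): return dict(np.load(n+".npz"))
def ray(c,u,v):
    K=c["intrinsics"];M=R.from_euler("xyz",c["rotation"]).as_matrix()
    u=np.asarray(u,float);v=np.asarray(v,float)
    d=np.stack([(u-K[0,2])/K[0,0],(v-K[1,2])/K[1,1],np.ones_like(u)],-1)
    return d@M.T
def plane(c,u,v,z):
    d=ray(c,u,v);s=(z-c["position"][2])/d[...,2];return c["position"]+d*s[...,None]
def dep(c,u,v):
    u=np.asarray(u);v=np.asarray(v);return c["position"]+ray(c,u,v)*c["d"][v,u][...,None]
def two(c1,p1,c2,p2):
    d1=ray(c1,*p1);d2=ray(c2,*p2);A=np.stack([d1,-d2],1)
    s=np.linalg.lstsq(A,c2["position"]-c1["position"],rcond=None)[0]
    a=c1["position"]+s[0]*d1;b=c2["position"]+s[1]*d2;return (a+b)/2,np.linalg.norm(a-b)
E
python3 - <<'E'
from h import *
t=load("top0");s=load("scene0")
for n,c,(x0,y0,x1,y1),k in(("t",t,(300,135,410,260),5),("s",s,(210,160,370,300),5),("tj",t,(170,140,300,290),4),("sj",s,(330,90,460,210),5)):
    im=cv2.resize(c["p"][y0:y1,x0:x1,::-1],None,fx=k,fy=k,interpolation=cv2.INTER_CUBIC);im=cv2.convertScaleAbs(im,alpha=1.6 if n[0]=="t" else 1.3)
    for x in range(-(-x0//20)*20,x1,20):cv2.putText(im,str(x),((x-x0)*k,10),0,.35,(0,255,255));cv2.line(im,((x-x0)*k,12),((x-x0)*k,20),(0,255,255))
    for y in range(-(-y0//20)*20,y1,20):cv2.putText(im,str(y),(0,(y-y0)*k+4),0,.35,(0,255,255));cv2.line(im,(25,(y-y0)*k),(32,(y-y0)*k),(0,255,255))
    cv2.imwrite(f"pics/crop_{n}.png",im);print(im.shape)
E
```

```text
(625, 550, 3)
(700, 800, 3)
(600, 520, 3)
(600, 650, 3)
```

View pics/crop_t.png

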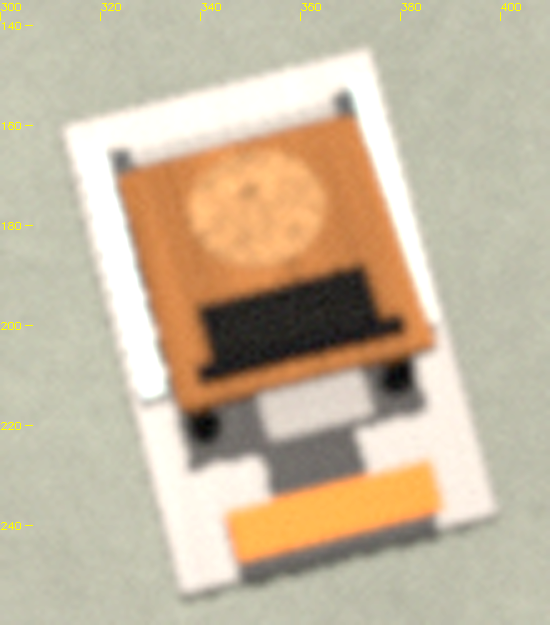

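View pics/crop_s.png

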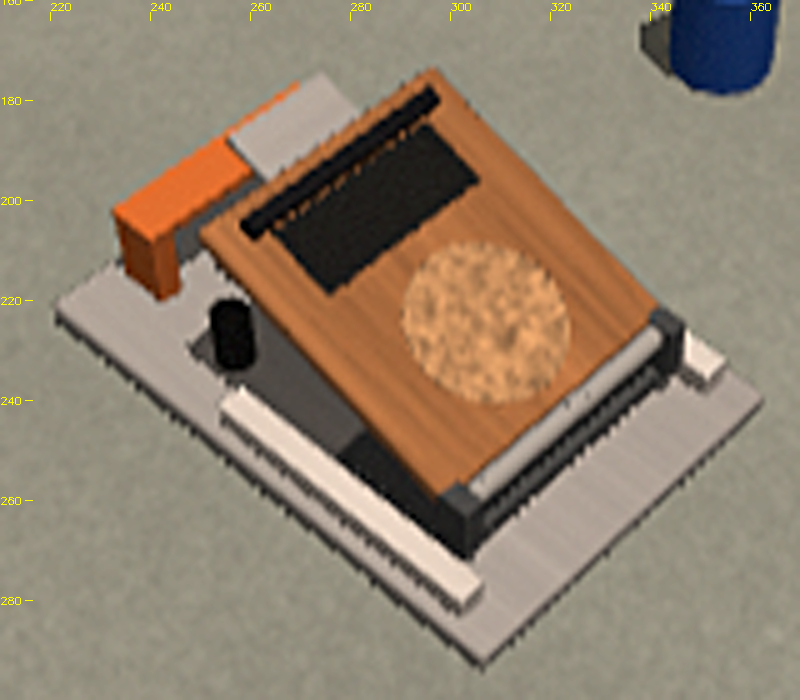

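View pics/crop_sj.png

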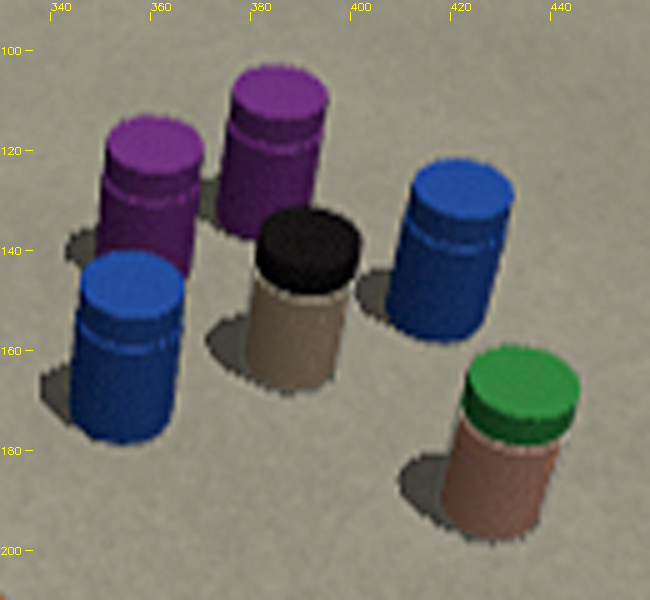

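View pics/crop_tj.png

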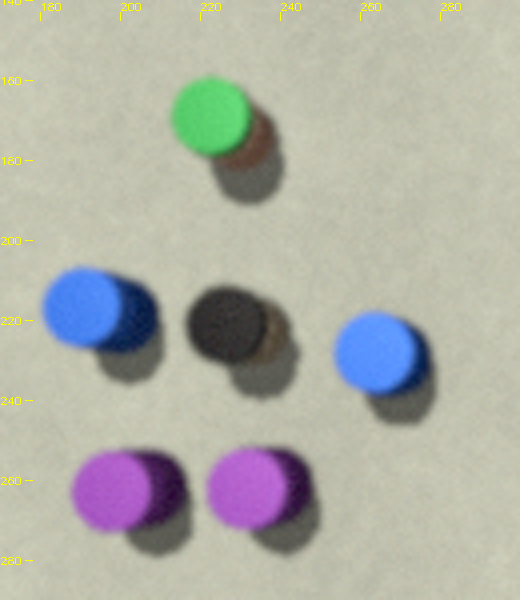

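```bash
python3 - <<'E'
from h import *
np.set_printoptions(precision=4,suppress=True)
t=load("top0");s=load("scene0")
for n,a,b in(("kc-",(221,222),(398,238)),("hc-",(305.5,292.5),(373.5,145)),("hc+",(361.5,240),(313,160.5))):
    print(n,two(s,a,t,b))
for n,c in(("top",t),("scene",s)):
    hsv=cv2.cvtColor(c["p"],cv2.COLOR_RGB2HSV);H,S,V=[hsv[...,i].astype(int) for i in range(3)]
    box=np.zeros(H.shape,bool)
    if n=="top": box[140:290,170:300]=1
    else: box[90:210,330:460]=1
    lab={"green":(abs(H-65)<20)&(S>110),"black":(V<60)&(S<80),"blue":(abs(H-110)<12)&(S>110),"purple":(abs(H-145)<12)&(S>110)}
    for k,m in lab.items():
        P=np.argwhere(m&box)
        nn,l,st,ce=cv2.connectedComponentsWithStats((m&box).astype(np.uint8))
        for i in range(1,nn):
            if st[i,4]<40: continue
            v,u=np.where(l==i);w=dep(c,u,v);tp=w[w[:,2]>.09]
            if len(tp)>20: print(n,k,st[i,4],ce[i],"top pts",len(tp),(tp.min(0)+tp.max(0))/2,tp.mean(0), np.ptp(tp,0))
    box[:]=0
    if n=="top": box[140:260,305:405]=1
    else: box[165:300,215:370]=1
    m=(abs(H-10)<8)&(S>190)&(V>120)&box if n=="scene" else box&(S>180)&(V>150)
    v,u=np.where(m);w=dep(c,u,v);print(n,"orange",len(u),u.mean(),v.mean(),np.percentile(w,[5,50,95],axis=0))
E
```

```text
kc- (array([ 0.4136, -0.2328,  0.0061]), np.float64(0.0017697366230604793))
hc- (array([ 0.7034, -0.1643,  0.0089]), np.float64(0.0019415788351335062))
hc+ (array([0.6567, 0.0258, 0.0103]), np.float64(0.003955150094914194))
top green 273 [222.7253 169.    ] top pts 259 [0.5128 0.1337 0.6849] [0.6145 0.2831 0.0989] [0.2604 0.3535 1.1897]
top black 462 [230.0823 223.8788] top pts 269 [0.4361 0.127  0.6849] [0.4629 0.2694 0.0989] [0.107  0.3402 1.1898]
top blue 447 [194.4027 217.4855] top pts 283 [0.4436 0.1794 0.6849] [0.4761 0.3715 0.1025] [0.1221 0.4449 1.1897]
top blue 364 [264.9918 228.5549] top pts 290 [0.4411 0.1636 0.0953] [0.4419 0.1626 0.0944] [0.0544 0.0526 0.0103]
top purple 376 [234.3883 261.7447] top pts 274 [0.3467 0.2514 0.0964] [0.3466 0.2513 0.0945] [0.0506 0.0522 0.012 ]
top purple 403 [201.66   262.2084] top pts 268 [0.3522 0.1656 0.6849] [0.3462 0.345  0.1029] [0.0607 0.4173 1.1897]
top orange 301 366.202657807309 236.86378737541528 [[ 0.3983 -0.1823  0.0587]
 [ 0.4155 -0.1326  0.0622]
 [ 0.4324 -0.0828  0.0666]]
scene green 367 [433.6649 168.6213] top pts 272 [ 0.8494 -0.0457  0.4451] [0.6255 0.2783 0.1016] [0.5134 0.7239 0.7101]
scene black 266 [391.312  139.4662] top pts 202 [0.4674 0.2732 0.0935] [0.4679 0.2726 0.0938] [0.0552 0.0562 0.0063]
scene blue 687 [419.2955 139.5939] top pts 205 [ 0.7785 -0.0013  0.4453] [0.4839 0.3722 0.0972] [0.6552 0.8127 0.7097]
scene blue 746 [354.7627 158.7627] top pts 240 [ 0.7621 -0.1061  0.4452] [0.4575 0.1547 0.1055] [0.6881 0.6031 0.7099]
scene purple 551 [383.4555 119.1379] top pts 172 [ 0.714  -0.0138  0.4451] [0.372  0.3282 0.1142] [0.7842 0.7876 0.7101]
scene purple 505 [359.7743 127.4139] top pts 188 [ 0.714  -0.0621  0.4451] [0.3548 0.2502 0.0973] [0.7842 0.6911 0.71  ]
scene orange 229 246.24890829694323 197.6069868995633 [[ 0.4074 -0.1877  0.0593]
 [ 0.4236 -0.1587  0.0617]
 [ 0.4396 -0.1285  0.0637]]
```

```bash
cat >> h.py <<'E'
# stand frame from corners
yaw=np.deg2rad(13.5)
E
python3 - <<'E'
from h import *
np.set_printoptions(precision=4,suppress=True)
t=load("top0");s=load("scene0")
# rectangle fit of slab+all silhouette corners at z ~.009 in top view
cs=plane(t,[313,373.5,398,336.3],[160.5,145,238,254],.009);print(cs)
a=cs[2]-cs[1];b=cs[3]-cs[0];c=cs[0]-cs[1];d=cs[3]-cs[2]
for e in(-a,-b):print("x",np.rad2deg(np.arctan2(e[1],e[0])),np.linalg.norm(e))
for e in(c,d):print("y",np.rad2deg(np.arctan2(e[1],e[0])),np.linalg.norm(e))
q=plane(s,[221,305.5,361.5],[222,292.5,240],.009);print(q)
# keeper top rect, both
hsv=cv2.cvtColor(t["p"],cv2.COLOR_RGB2HSV);H,S,V=[hsv[...,i].astype(int) for i in range(3)]
m=np.zeros(H.shape,bool);m[225:252,340:395]=1;m&=(S>150)&(V>120)
r=cv2.minAreaRect(np.argwhere(m)[:,::-1].astype(np.int32));print("keeper rect px",r)
bp=cv2.boxPoints(r);w=plane(t,bp[:,0],bp[:,1],.062);print(w,w.mean(0));e=w-np.roll(w,1,0);print(np.rad2deg(np.arctan2(e[:,1],e[:,0])),np.linalg.norm(e,axis=1))
# platform points in stand frame
o=(cs[0]+cs[1])/2-0.130*np.array([np.cos(yaw),np.sin(yaw),0]);o2=(cs[2]+cs[3])/2+.17*np.array([np.cos(yaw),np.sin(yaw),0]);print("o",o,o2)
o=(o+o2)/2;o[2]=0
M=np.array([[np.cos(yaw),-np.sin(yaw),0],[np.sin(yaw),np.cos(yaw),0],[0,0,1]])
for n,c in(("t",t),("s",s)):
    v,u=np.mgrid[140:300,215:405];v=v.ravel();u=u.ravel()
    w=(dep(c,u,v)-o)@M;k=(abs(w[:,1])<.07)&(w[:,2]>.04)&(w[:,2]<.2)
    w=w[k];rgb=c["p"][v[k],u[k]].astype(int)
    dark=(rgb.max(1)<60)&(w[:,0]<0);print(n,"dark",dark.sum(),w[dark].mean(0),np.percentile(w[dark],[2,98],axis=0).ravel())
    pl=(w[:,0]>-.05)&(w[:,0]<.06)&(abs(w[:,1])<.06)
    f=np.polyfit(w[pl,0],w[pl,2],1);print("plane",f,-np.arctan(f[0]),np.std(w[pl,2]-np.polyval(f,w[pl,0])))
E
```

```text
[[ 0.6558  0.0242  0.009 ]
 [ 0.7029 -0.1651  0.009 ]
 [ 0.4132 -0.2332  0.009 ]
 [ 0.3662 -0.0456  0.009 ]]
x 13.223120571400177 0.2976159443733177
x 13.554837322610858 0.29787653378097023
y 103.96088750193059 0.19510853042582632
y 104.04318709017448 0.19338760269108213
[[ 0.4165 -0.2326  0.009 ]
 [ 0.7039 -0.1635  0.009 ]
 [ 0.6568  0.0283  0.009 ]]
keeper rect px ((366.29412841796875, 236.67649841308594), (10.186495780944824, 40.98851776123047), 75.96376037597656)
[[ 0.4167 -0.0719  0.062 ]
 [ 0.4448 -0.1882  0.062 ]
 [ 0.416  -0.1947  0.062 ]
 [ 0.3881 -0.0787  0.062 ]] [ 0.4164 -0.1334  0.062 ]
[  13.3765  -76.4425 -167.3342  103.5498] [0.0295 0.1197 0.0295 0.1193]
o [ 0.5529 -0.1008  0.009 ] [ 0.555  -0.0997  0.009 ]
t dark 564 [-0.0397  0.0002  0.1061] [-0.0804 -0.0602  0.0462 -0.0135  0.064   0.1309]
plane [-0.4288  0.0976] 0.4050988082142675 0.0028444871119929576
s dark 903 [-0.036  -0.0031  0.1093] [-0.0739 -0.062   0.047  -0.0113  0.0524  0.1291]
plane [-0.4376  0.0982] 0.41248718589415057 0.002801983142016639
```

```bash
python3 -m handwheel '[26,-30,4,3.9,26,-30,4,3.9,26,-30,4,3.9,26,-30,4,3.9,26,-30,4,3.9,26,-30,4,3.9,26,-30,4,3.9,26,-30,4,3.9]' 0 20
```

```text
time: 0.82
ee_pos: [0.407, 0.398, 0.2503]
ee_rot: [-1.563, 0.005, 1.851]
contact_force: [0.9, 0.4, -0.4]
width: 0.0381
```

```bash
python3 -m handwheel '[12,-39,0,0,12,-39,0,0,12,-39,0,0,12,-39,0,0,12,-39,0,0,12,-39,0,0,12,-39,0,0,12,-39,0,0]'
```

```text
time: 1.48
ee_pos: [0.5051, 0.0796, 0.2508]
ee_rot: [-1.566, 0.004, 1.853]
contact_force: [0.7, -0.3, -0.1]
width: 0.0006
```

```bash
python3 -m handwheel '[3,-32,-12,-1,3,-32,-12,-1,3,-32,-12,-1,3,-32,-12,0,3,-32,-12,0,3,-28,-12,0,0,0,0,0,0,0,0,0]'; python3 - <<'E'
from plant import manip
import cv2,numpy as np
for n in("scene","wrist"):
    c=manip.calibration(n);p,d=manip.grab_frame(n);cv2.imwrite(f"pics/{n}1.png",p[:,:,::-1]);np.savez(f"{n}1.npz",p=p,d=d,**c)
p=cv2.imread("pics/scene1.png")[120:300,200:400];cv2.imwrite("pics/scene1c.png",cv2.resize(p,None,fx=3.3,fy=3.3))
o=manip.get_obs();print(o["ee_pos"],o["ee_rot"])
E
```

```text
time: 2.15
ee_pos: [0.5228, -0.1289, 0.1767]
ee_rot: [-1.568, 0.007, 1.783]
contact_force: [0.8, 0.9, -0.7]
width: 0.0006
[ 0.52294252 -0.12774142  0.17709399] [-1.56906376  0.00718812  1.78479553]
```

View pics/scene1c.png

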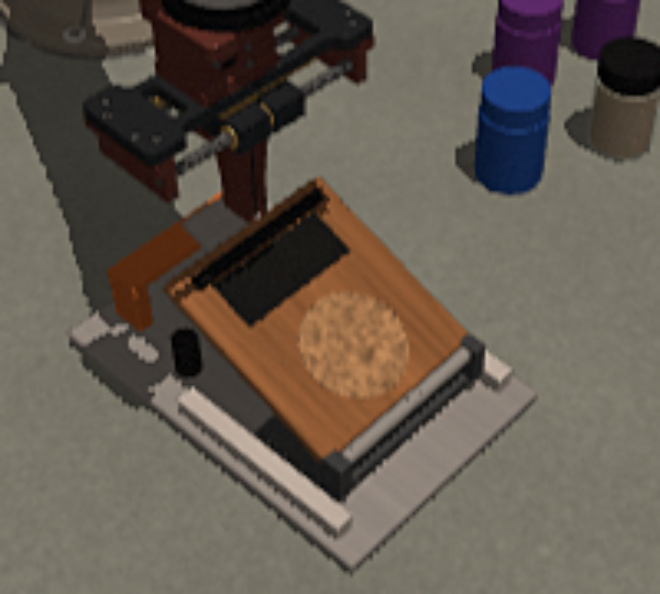

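View pics/wrist1.png

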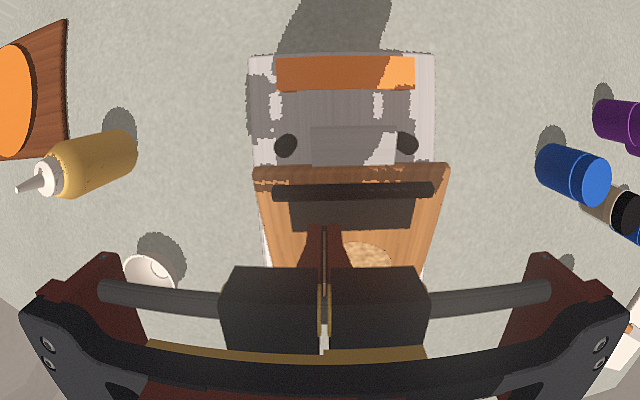

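```bash
cat >> h.py <<'E'
O=np.array([.5545,-.0998,0]);Ms=np.array([[np.cos(yaw),-np.sin(yaw),0],[np.sin(yaw),np.cos(yaw),0],[0,0,1]])
def st(w): return (np.asarray(w)-O)@Ms
def wdep(c,u,v):
    K=c["intrinsics"];M=R.from_euler("xyz",c["rotation"]).as_matrix();u=np.asarray(u);v=np.asarray(v)
    x=(u-K[0,2])/K[0,0];y=(v-K[1,2])/K[1,1];r=np.hypot(x,y)+1e-9
    d=np.stack([np.sin(r)*x/r,np.sin(r)*y/r,np.cos(r)],-1);d/=d[...,2:]
    return c["position"]+(d*c["d"][v,u][...,None])@M.T
E
python3 - <<'E'
from h import *
np.set_printoptions(precision=4,suppress=True)
w=load("wrist1")
for n,u,v in(("keeper corners",[280,412,412,280],[60,60,86,86]),("rib top L,R",[276,430],[190,188]),("pad L,R at rib",[297,407],[204,204]),("pad low",[297,405],[226,226]),("wood edge",[260,445],[170,168]),("slab",[252,430],[60,60])):
    print(n);print(st(wdep(w,u,v)))
for v in range(164,236,4): print(v,w["p"][v,390],st(wdep(w,390,v)))
E
```

```text
keeper corners
[[-0.1555 -0.0572  0.0636]
 [-0.1552  0.0602  0.0628]
 [-0.1313  0.06    0.0623]
 [-0.1321 -0.058   0.0624]]
rib top L,R
[[-0.0556 -0.0549  0.128 ]
 [-0.0556  0.0564  0.1311]]
pad L,R at rib
[[-0.0399 -0.0418  0.1139]
 [-0.0377  0.0444  0.1134]]
pad low
[[-0.0169 -0.0439  0.1032]
 [-0.0147  0.0466  0.1039]]
wood edge
[[-0.0692 -0.067   0.1216]
 [-0.0688  0.0702  0.1236]]
slab
[[-0.1645 -0.0937  0.0156]
 [-0.1631  0.094   0.0148]]
164 [191 176 166] [-0.0712  0.0281  0.1199]
168 [115  81  59] [-0.0691  0.0274  0.1236]
172 [116  80  58] [-0.066   0.0276  0.1231]
176 [115  83  59] [-0.0627  0.0279  0.1219]
180 [117  83  61] [-0.0593  0.0283  0.1206]
184 [54 45 37] [-0.0576  0.0274  0.1254]
188 [58 50 43] [-0.0556  0.0267  0.1289]
192 [60 46 43] [-0.0529  0.0266  0.1299]
196 [54 45 39] [-0.0495  0.027   0.1285]
200 [72 60 51] [-0.0419  0.0301  0.1151]
204 [76 62 58] [-0.0377  0.0308  0.1123]
208 [70 58 52] [-0.0342  0.031   0.112 ]
212 [74 62 55] [-0.03    0.0316  0.1099]
216 [73 58 51] [-0.0258  0.0322  0.1079]
220 [81 66 60] [-0.0216  0.0328  0.1062]
224 [78 59 54] [-0.0169  0.0335  0.1035]
228 [88 71 61] [-0.0126  0.034   0.1022]
232 [202 145  96] [-0.0081  0.0346  0.1005]
```

```bash
python3 -m handwheel '[1,7,-2,0,1,7,-2,0,1,7,-2,0,0,0,-12,0,0,0,-12,0,0,0,-12,0,0,0,-8,0,0,0,0,0]'; python3 -c "
from h import *
from plant import manip
o=manip.get_obs();print(st(o['ee_pos']),o['ee_rot'],o['contact_force'])"
```

```text
time: 2.92
ee_pos: [0.5299, -0.0895, 0.1274]
ee_rot: [-1.577, 0.003, 1.804]
contact_force: [-0.1, 0.1, 0.3]
width: 0.0005
[-0.02152165  0.01572787  0.1274203 ] [-1.57694706  0.00328098  1.80432175] [-0.09900238  0.12776567  0.28819966]
```

```bash
python3 -m handwheel '[-1,-3,0,0,-1,-3,0,0,0,-3,0,0,0,-3,0,0,0,-1,0,0,0,0,0,0,0,0,0,0,0,0,0,0]'; python3 -c "
from h import *
from plant import manip
o=manip.get_obs();print(st(o['ee_pos']),o['ee_rot'],o['contact_force'])"
```

```text
time: 3.58
ee_pos: [0.5294, -0.1028, 0.13]
ee_rot: [-1.581, 0.004, 1.806]
contact_force: [-0.4, -0.3, 0.3]
width: 0.0005
[-0.02514554  0.00291365  0.13002722] [-1.58074466  0.00392955  1.80551553] [-0.3745083  -0.26967458  0.26523392]
```

```bash
python3 -m handwheel '[-1,-2,-2,0,-1,-1,-2,0,0,0,-3,0,0,0,-3,0,0,0,-3,0,0,0,-2,0,0,0,-1,0,0,0,-1,0]'; python3 -c "
from h import *
from plant import manip
o=manip.get_obs();print(st(o['ee_pos']),o['ee_rot'],o['contact_force'])"
```

```text
time: 4.25
ee_pos: [0.527, -0.1059, 0.111]
ee_rot: [-1.58, 0.004, 1.806]
contact_force: [0.1, 0.3, 0.4]
width: 0.0007
[-0.02819524  0.00048538  0.11102767] [-1.58031917  0.00369399  1.80578322] [0.12102512 0.26795923 0.4334983 ]
```

```bash
python3 -m handwheel '[-1,-0.2,-2,0,-1,-0.3,-2.5,0,-1,-0.3,-2.5,0,-1,-0.2,-2.5,0,-1,-0.3,-2.5,0,-1,-0.2,-2.5,0,-1,-0.2,-2.5,0,-1,-0.2,-2.5,0]'; python3 -c "
from h import *
from plant import manip
o=manip.get_obs();print(st(o['ee_pos']),o['ee_rot'],o['contact_force'])"
```

```text
time: 4.92
ee_pos: [0.5202, -0.1076, 0.091]
ee_rot: [-1.584, 0.004, 1.806]
contact_force: [0.3, 0.5, 2.8]
width: 0.0001
[-0.03513418  0.00037595  0.09097173] [-1.58432247  0.00435603  1.80626791] [0.26275454 0.50870889 2.76984516]
```

```bash
python3 -m handwheel '[-1,-0.2,-2.5,0,-1,-0.2,-2.5,0,-0.8,-0.2,-2.5,0,-0.8,-0.2,-2.5,0,-0.5,-0.1,-2.5,0,-0.5,-0.1,-2.5,0,-0.5,-0.1,-2.5,0,-0.4,0,-2,0]'; python3 -c "
from h import *
from plant import manip
o=manip.get_obs();print(st(o['ee_pos']),o['ee_rot'],o['contact_force'])"
```

```text
time: 5.58
ee_pos: [0.5166, -0.1085, 0.0708]
ee_rot: [-1.589, 0.005, 1.807]
contact_force: [0.3, 1.6, 5.5]
width: 0.0004
[-0.03893004  0.00035571  0.07078652] [-1.58899572  0.00524985  1.80672718] [0.26777152 1.58793663 5.50234179]
```

```bash
python3 -m handwheel '[-0.5,-0.1,-1,0,-0.5,-0.1,-1,0,-0.5,-0.1,-1,0,-0.3,-0.1,-1,0,-0.3,0,-1,0,-0.3,0,-1,0,-0.3,0,-1,0,-0.3,0,-1,0]'; python3 -c "
from h import *
from plant import manip
o=manip.get_obs();print(st(o['ee_pos']),o['ee_rot'],o['contact_force'])"
```

```text
time: 6.25
ee_pos: [0.5159, -0.1087, 0.063]
ee_rot: [-1.594, 0.006, 1.807]
contact_force: [0.3, 0.7, 7.0]
width: 0.0002
[-0.03959644  0.00032929  0.062967  ] [-1.59375044  0.0060452   1.80705054] [0.27468261 0.73156647 7.00212631]
```

```bash
python3 -m handwheel '[0,0,-1,0,0,0,-1,0,0,0,-1,0,0,0,-1,0,0,0,-1,0,0,0,-1,0,0,0,-1,0,0,0,-1,0]'; python3 -c "
from h import *
from plant import manip
o=manip.get_obs();print(st(o['ee_pos']),o['ee_rot'],o['contact_force'])"
```

```text
time: 6.92
ee_pos: [0.5173, -0.1084, 0.0615]
ee_rot: [-1.598, 0.003, 1.806]
contact_force: [-4.0, 1.0, 18.1]
width: 0.0004
[-0.03814602  0.00031431  0.06147636] [-1.59754144  0.00271018  1.80590291] [-4.03380706  0.97106052 18.13189276]
```

```bash
python3 -m handwheel '[-1,-0.2,-1,0,-1.5,-0.4,-1,0,-1.5,-0.4,-1,0,-1.5,-0.4,-1,0,-1.5,-0.4,-1,0,-1.5,-0.4,-1,0,-1.5,-0.4,-1,0,-1.5,-0.4,-1,0]'; python3 -c "
from h import *
from plant import manip
o=manip.get_obs();print(st(o['ee_pos']),o['ee_rot'],o['contact_force'])"
```

```text
time: 7.58
ee_pos: [0.5172, -0.1084, 0.0617]
ee_rot: [-1.621, 0.004, 1.808]
contact_force: [0.4, 2.6, 12.5]
width: 0.0008
[-0.03823977  0.00030503  0.06171063] [-1.62060237  0.00414531  1.80830561] [ 0.4314495   2.59540435 12.48785772]
```

```bash
python3 -m handwheel '[-3,-0.7,-0.7,0,-3,-0.7,-0.7,0,-4,-1,-0.7,0,-4,-1,-0.7,0,-4,-1,-0.7,0,-4,-1,-0.7,0,-4,-1,-0.7,0,-4,-1,-0.7,0]'; python3 -c "
from h import *
from plant import manip
o=manip.get_obs();print(st(o['ee_pos']),o['ee_rot'],o['contact_force'])"
```

```text
time: 8.25
ee_pos: [0.5025, -0.112, 0.0621]
ee_rot: [-1.65, 0.01, 1.813]
contact_force: [3.1, 2.6, 6.9]
width: 0.0003
[-0.05339249  0.00026558  0.06210353] [-1.65048577  0.00990635  1.81347392] [3.14268111 2.60628817 6.88559328]
```

```bash
python3 - <<'E'
from plant import manip
import cv2,numpy as np
for n in("scene","wrist"):
    c=manip.calibration(n);p,d=manip.grab_frame(n);cv2.imwrite(f"pics/{n}2.png",p[:,:,::-1]);np.savez(f"{n}2.npz",p=p,d=d,**c)
p=cv2.imread("pics/scene2.png")[120:300,200:400];cv2.imwrite("pics/scene2c.png",cv2.resize(p,None,fx=3.3,fy=3.3))
o=manip.get_obs();print(o["ee_pos"],o["ee_rot"],o["contact_force"],o["time"])
E
```

```text
[ 0.50178822 -0.11216078  0.0620499 ] [-1.64949757  0.00950811  1.81301777] [0.86558809 2.33188661 8.07471262] 8.35
```

View pics/scene2c.png

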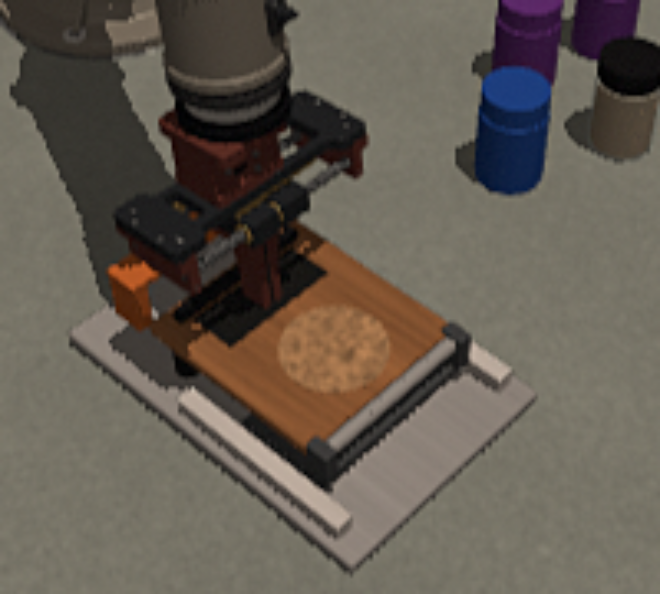

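View pics/wrist2.png

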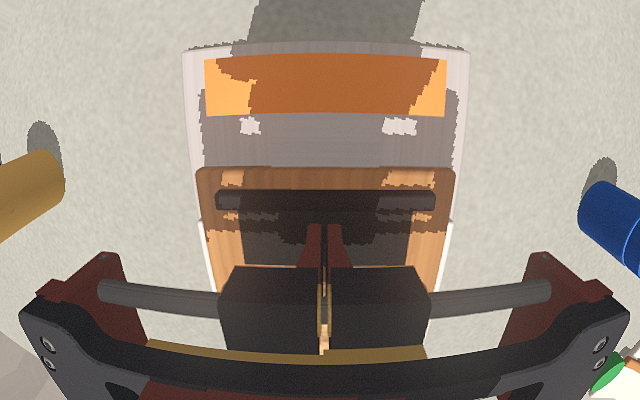

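```bash
python3 - <<'E'
from h import *
np.set_printoptions(precision=4,suppress=True)
w=load("wrist2")
for v in list(range(150,236,4)): print(v,w["p"][v,390],st(wdep(w,390,v)))
s=load("scene2")
# cork centre
P=s["p"].astype(int);v,u=np.where((P[...,0]>140)&(P[...,2]>60)&(P[...,0]-P[...,2]>50));k=(u>283)&(u<320)&(v>210)&(v<242)
q=st(dep(s,u[k],v[k]));print("cork",k.sum(),(q.min(0)+q.max(0))/2,np.percentile(q,[3,97],axis=0).ravel())
f=np.polyfit(q[:,0],q[:,2],1);print("tilt",-f[0])
E
```

```text
150 [147 131 127] [-0.0975  0.0449  0.014 ]
154 [147 135 128] [-0.0954  0.0445  0.0168]
158 [146 133 126] [-0.092   0.0452  0.0146]
162 [146 135 128] [-0.0894  0.0452  0.0156]
166 [127 102  88] [-0.0977  0.0371  0.0532]
170 [128  88  64] [-0.0973  0.0359  0.0594]
174 [209 151 102] [-0.0957  0.0357  0.0614]
178 [220 162 107] [-0.0932  0.036   0.0609]
182 [223 163 110] [-0.0912  0.036   0.0616]
186 [131  92  60] [-0.0888  0.0363  0.0613]
190 [45 34 39] [-0.0875  0.0358  0.0641]
194 [59 47 43] [-0.0874  0.0348  0.0697]
198 [80 71 66] [-0.0854  0.0348  0.0702]
202 [75 68 65] [-0.084   0.0346  0.0722]
206 [69 58 58] [-0.0813  0.035   0.0713]
210 [66 54 49] [-0.1465  0.0011  0.2173]
214 [80 70 65] [-0.0721  0.0377  0.0618]
218 [78 70 64] [-0.0697  0.0379  0.0619]
222 [55 44 39] [-0.0672  0.0381  0.0622]
226 [60 45 42] [-0.0643  0.0385  0.0614]
230 [52 33 29] [-0.0616  0.0388  0.0613]
234 [81 71 64] [-0.059   0.039   0.0615]
cork 609 [ 0.2214 -0.1923  0.4281] [-0.0161 -0.0312  0.0582  0.0529  0.0372  0.0631]
tilt -1.0268247536920756
```

```bash
python3 -m handwheel '[0,0,-1,0,0,0,-1,0,0,0,-1,0,-2,-0.5,-1,0,-3,-0.7,-1,0,-4,-1,-1,0,-4,-1,-1,0,-4,-1,-1,0]'; python3 -c "
from h import *
from plant import manip
o=manip.get_obs();print(st(o['ee_pos']),o['ee_rot'],o['contact_force'])"
```

```text
time: 9.02
ee_pos: [0.4972, -0.1133, 0.0622]
ee_rot: [-1.674, 0.012, 1.816]
contact_force: [2.7, 2.5, 9.1]
width: 0.0003
[-0.05890213  0.00024626  0.06219936] [-1.67379414  0.0123605   1.8160305 ] [2.65952408 2.54486083 9.13633731]
```

```bash
python3 -m handwheel '[-3,-0.7,-1.5,0,-4,-1,-1.5,0,-4,-1,-1.5,0,-4,-1,-1.5,0,-4,-1,-1.5,0,-4,-1,-1.5,0,-4,-1,-1.5,0,-4,-1,-1.5,0]'; python3 -c "
from h import *
from plant import manip
o=manip.get_obs();print(st(o['ee_pos']),o['ee_rot'],o['contact_force'])"
```

```text
time: 9.68
ee_pos: [0.4895, -0.1152, 0.0625]
ee_rot: [-1.719, 0.021, 1.823]
contact_force: [2.3, 4.4, 13.6]
width: 0.0006
[-0.06680329  0.0002212   0.06247219] [-1.71872989  0.02081169  1.82302535] [ 2.27488233  4.37418034 13.55544039]
```

```bash
python3 - <<'E'
from plant import manip
from h import *
np.set_printoptions(precision=4,suppress=True)
c=manip.calibration("wrist");p,d=manip.grab_frame("wrist");cv2.imwrite("pics/wrist3.png",p[:,:,::-1]);c.update(p=p,d=d)
for v in list(range(150,236,4)): print(v,p[v,390],st(wdep(c,390,v)),st(wdep(c,260,v)))
o=manip.get_obs();print(st(o["ee_pos"]),o["ee_rot"],o["contact_force"],o["time"])
E
```

```text
150 [142 132 126] [-0.1085  0.043   0.0155] [-0.1064 -0.0442  0.0152]
154 [141 127 120] [-0.106   0.0431  0.0164] [-0.1034 -0.0444  0.0149]
158 [143 128 123] [-0.1033  0.0433  0.0166] [-0.1006 -0.0446  0.015 ]
162 [144 130 125] [-0.1     0.0438  0.0155] [-0.098  -0.0445  0.0159]
166 [145 132 125] [-0.0975  0.0439  0.0165] [-0.1094 -0.0358  0.0535]
170 [119  81  57] [-0.1105  0.0351  0.0579] [-0.1094 -0.0345  0.0594]
174 [192 135  89] [-0.109   0.0349  0.0597] [-0.1079 -0.0342  0.0615]
178 [223 165 110] [-0.1079  0.0345  0.0627] [-0.1055 -0.0344  0.0612]
182 [195 138  89] [-0.1047  0.0352  0.0606] [-0.103  -0.0347  0.0608]
186 [135  91  59] [-0.1028  0.0353  0.0616] [-0.1007 -0.0348  0.0611]
190 [136  90  59] [-0.1003  0.0356  0.0613] [-0.0998 -0.0342  0.0641]
194 [56 41 41] [-0.0999  0.0349  0.0655] [-0.0996 -0.0333  0.0686]
198 [59 46 39] [-0.0999  0.0341  0.0701] [-0.0987 -0.0327  0.0715]
202 [58 45 40] [-0.0983  0.034   0.0715] [-0.0962 -0.033   0.071 ]
206 [58 43 39] [-0.0961  0.0342  0.0718] [-0.0939 -0.0332  0.0711]
210 [55 41 38] [-0.0933  0.0347  0.071 ] [-0.091  -0.0336  0.0703]
214 [52 43 36] [-0.0853  0.0374  0.061 ] [-0.0836 -0.0359  0.0617]
218 [61 47 39] [-0.0826  0.0377  0.0609] [-0.0809 -0.0362  0.0615]
222 [65 48 46] [-0.0804  0.0378  0.0617] [-0.0786 -0.0363  0.0622]
226 [81 70 63] [-0.0782  0.038   0.0623] [-0.0757 -0.0366  0.0618]
230 [76 67 57] [-0.0752  0.0384  0.062 ] [-0.0727 -0.0369  0.0614]
234 [77 71 62] [-0.0721  0.0389  0.0614] [-0.0696 -0.0373  0.0611]
[-0.0673  0.0002  0.0624] [-1.7186  0.0207  1.8228] [ 1.1881  4.1689 15.1956] 9.7333
```

View pics/wrist3.png

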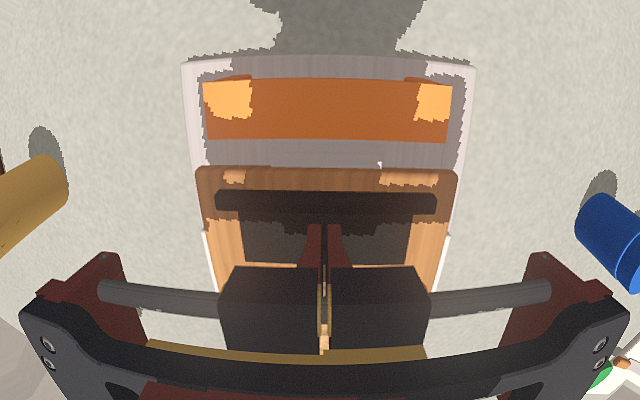

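```bash
python3 -m handwheel '[-4,-1,-1.5,0,-4,-1,-1.5,0,-4,-1,-1.5,0,-4,-1,-1.5,0,-4,-1,-1.5,0,-4,-1,-1.5,0,-4,-1,-1.5,0,-4,-1,-1.5,0]'; python3 - <<'E'
from plant import manip
from h import *
np.set_printoptions(precision=4,suppress=True)
o=manip.get_obs();print(st(o["ee_pos"]),o["ee_rot"],o["contact_force"],o["time"])
c=manip.calibration("wrist");p,d=manip.grab_frame("wrist");cv2.imwrite("pics/wrist4.png",p[:,:,::-1]);c.update(p=p,d=d)
for v in list(range(160,236,4)): print(v,p[v,390],st(wdep(c,390,v)),st(wdep(c,260,v)))
o=manip.get_obs();print(st(o["ee_pos"]),o["ee_rot"],o["contact_force"],o["time"])
E
```

```text
time: 10.4
ee_pos: [0.4807, -0.1173, 0.0629]
ee_rot: [-1.763, 0.031, 1.831]
contact_force: [2.2, 5.5, 12.8]
width: 0.0006
[-0.0759  0.0003  0.0629] [-1.7632  0.0307  1.8309] [ 2.2274  5.5365 12.7529] 10.4
160 [174 131 106] [-0.1097  0.0425  0.0163] [-0.1058 -0.0453  0.0147]
164 [149 134 125] [-0.1064  0.043   0.0153] [-0.1188 -0.0362  0.052 ]
168 [142 113  97] [-0.1196  0.0352  0.0531] [-0.1189 -0.035   0.0577]
172 [129  82  57] [-0.1187  0.0347  0.0566] [-0.1173 -0.0348  0.0593]
176 [151 103  68] [-0.1178  0.0343  0.0598] [-0.1161 -0.0343  0.0617]
180 [143  93  64] [-0.1157  0.0345  0.0602] [-0.1137 -0.0345  0.0617]
184 [146  97  64] [-0.1141  0.0344  0.0617] [-0.1117 -0.0344  0.0624]
188 [144 101  64] [-0.1118  0.0347  0.0619] [-0.1091 -0.0347  0.0621]
192 [146  99  61] [-0.1091  0.0351  0.0612] [-0.1089 -0.0338  0.0662]
196 [68 46 39] [-0.1093  0.0343  0.0662] [-0.1082 -0.0332  0.0692]
200 [71 48 42] [-0.1092  0.0337  0.0703] [-0.1068 -0.033   0.0709]
204 [61 39 35] [-0.1073  0.0338  0.071 ] [-0.1049 -0.0329  0.0718]
208 [67 45 38] [-0.1055  0.0339  0.0721] [-0.1021 -0.0333  0.0711]
212 [77 60 56] [-0.1028  0.0343  0.0715] [-0.0985 -0.0339  0.0694]
216 [83 66 57] [-0.0934  0.0373  0.0604] [-0.0909 -0.0362  0.0616]
220 [80 70 64] [-0.0906  0.0377  0.0604] [-0.0884 -0.0364  0.0619]
224 [79 65 59] [-0.0882  0.038   0.0608] [-0.0845 -0.037   0.0603]
228 [80 68 60] [-0.0858  0.0382  0.0613] [-0.0827 -0.0369  0.0618]
232 [81 68 59] [-0.0837  0.0384  0.0624] [-0.0798 -0.0371  0.0617]
[-0.0764  0.0002  0.0628] [-1.7631  0.0306  1.8307] [ 0.0349  5.0382 14.2798] 10.45
```

```bash
python3 -m handwheel '[-4,-1,-1.5,0,-4,-1,-1.5,0,-4,-1,-1.5,0,-4,-1,-1.5,0,-3,-0.7,-1.2,0,-3,-0.7,-1.2,0,-3,-0.7,-1.2,0,-3,-0.7,-1.2,0]'; python3 - <<'E'
from plant import manip
from h import *
np.set_printoptions(precision=4,suppress=True)
o=manip.get_obs();print(st(o["ee_pos"]),o["ee_rot"],o["contact_force"],o["time"])
c=manip.calibration("wrist");p,d=manip.grab_frame("wrist");cv2.imwrite("pics/wrist5.png",p[:,:,::-1]);c.update(p=p,d=d)
for v in list(range(164,236,6)): print(v,p[v,390],st(wdep(c,390,v)),st(wdep(c,260,v)))
E
```

```text
time: 11.12
ee_pos: [0.4772, -0.1193, 0.0636]
ee_rot: [-1.808, 0.045, 1.839]
contact_force: [3.7, 3.9, 7.7]
width: 0.0003
[-0.0797 -0.0009  0.0636] [-1.8081  0.0453  1.8391] [3.6984 3.9227 7.7345] 11.1167
164 [255 198 112] [-0.1312  0.0307  0.0631] [-0.1043 -0.0474  0.0153]
170 [145 123 115] [-0.1044  0.0413  0.015 ] [-0.1206 -0.0369  0.0562]
176 [136  86  56] [-0.1206  0.0332  0.0555] [-0.1192 -0.036   0.0604]
182 [141  89  59] [-0.1191  0.0328  0.0597] [-0.1161 -0.036   0.0614]
188 [129  83  51] [-0.1163  0.033   0.0612] [-0.1127 -0.0362  0.0619]
194 [229 169 112] [-0.1123  0.0337  0.0605] [-0.1095 -0.0362  0.0629]
200 [82 48 41] [-0.11    0.0337  0.0629] [-0.1097 -0.0348  0.069 ]
206 [74 46 37] [-0.1102  0.0328  0.0692] [-0.1075 -0.0344  0.0714]
212 [92 72 69] [-0.1078  0.0329  0.0711] [-0.1033 -0.0349  0.0709]
218 [70 43 40] [-0.1041  0.0334  0.0713] [-0.0927 -0.0378  0.0616]
224 [84 65 59] [-0.0937  0.0362  0.0624] [-0.0885 -0.0381  0.0618]
230 [80 65 59] [-0.089   0.037   0.0617] [-0.0838 -0.0386  0.0615]
```

View pics/wrist5.png

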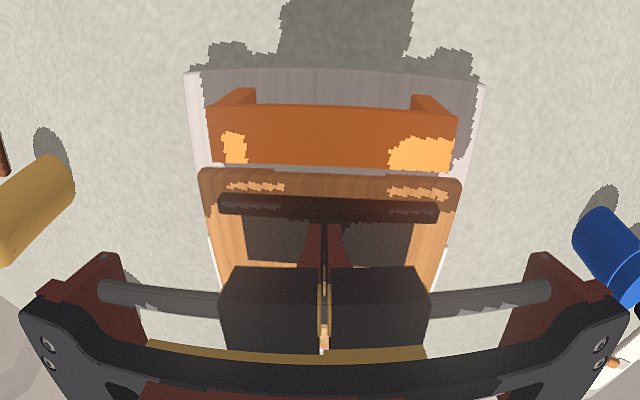

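```bash
python3 -m handwheel '[0,0,0.5,0,0,0,1,0,0,0,1.5,0,0,0,3,0,0,0,5,0,0,0,8,0,0,0,10,0,0,0,10,0]'; python3 - <<'E'
from plant import manip
from h import *
np.set_printoptions(precision=4,suppress=True)
o=manip.get_obs();print(st(o["ee_pos"]),o["ee_rot"],o["contact_force"],o["time"])
E
```

```text
time: 11.83
ee_pos: [0.472, -0.1194, 0.1014]
ee_rot: [-1.799, 0.042, 1.839]
contact_force: [-0.9, 0.0, 0.1]
width: 0.0001
[-0.0848  0.0002  0.1014] [-1.799   0.042   1.8388] [-0.8704  0.0181  0.135 ] 11.8333
```

```bash
python3 -m handwheel '[3,5,20,0,3,5,25,0,3,5,25,0,0,5,25,0,0,0,15,0,0,0,0,0,0,0,0,0,0,0,0,0]'; python3 - <<'E'
from plant import manip
from h import *
np.set_printoptions(precision=4,suppress=True)
o=manip.get_obs();print(o["ee_pos"],o["ee_rot"],o["contact_force"],o["time"])
for n in("scene","wrist"):
    c=manip.calibration(n);p,d=manip.grab_frame(n);cv2.imwrite(f"pics/{n}6.png",p[:,:,::-1]);np.savez(f"{n}6.npz",p=p,d=d,**c)
p=cv2.imread("pics/scene6.png")[120:300,200:400];cv2.imwrite("pics/scene6c.png",cv2.resize(p,None,fx=3.3,fy=3.3))
E
```

```text
time: 12.5
ee_pos: [0.4781, -0.1, 0.2206]
ee_rot: [-1.799, 0.043, 1.835]
contact_force: [0.3, 0.4, 0.3]
width: 0.0009
[ 0.4781 -0.1     0.2206] [-1.7989  0.0432  1.8351] [0.3002 0.3887 0.2927] 12.5
```

View pics/scene6c.png

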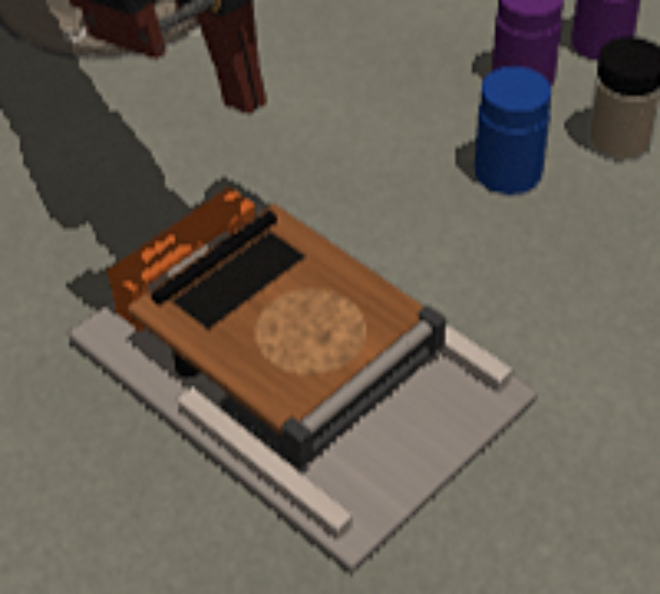

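View pics/wrist6.png

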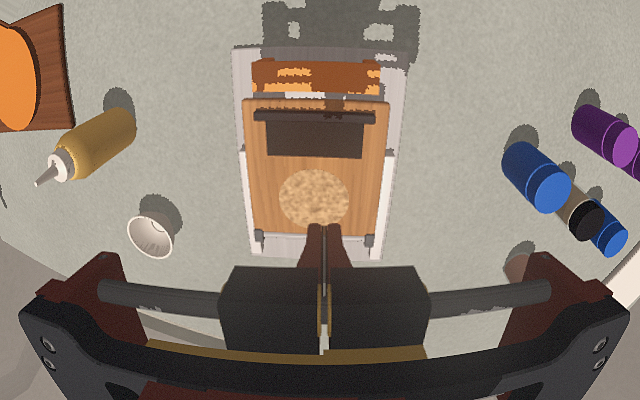

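```bash
python3 - <<'E'
from h import *
np.set_printoptions(precision=4,suppress=True)
for n,f in(("scene6",dep),("wrist6",wdep)):
    c=load(n);v,u=np.mgrid[90:260,200:420];v=v.ravel();u=u.ravel();ok=c["d"][v,u]>0;u=u[ok];v=v[ok]
    q=st(f(c,u,v));P=c["p"][v,u].astype(int)
    k=(abs(q[:,1])<.065)&(q[:,0]>-.09)&(q[:,0]<.03)&(q[:,2]>.05)&(q[:,2]<.075)
    fz=np.polyfit(q[k,0],q[k,2],1);print(n,"tilt",-np.arctan(fz[0]),"z at 0",fz[1],k.sum())
    g=k&(P[:,0]>P[:,2]*1.0+30);
    rib=(q[:,2]>.068)&(q[:,2]<.08)&(abs(q[:,1])<.05)&(q[:,0]<-.08)&(q[:,0]>-.13)&(P.max(1)<95);print("rib",rib.sum(),np.percentile(q[rib,0],[3,50,97]))
    wood=(abs(q[:,1])<.065)&(q[:,2]>.057)&(q[:,2]<.068)
    if n=="wrist6":
        cork=cv2.inRange(cv2.cvtColor(c["p"],cv2.COLOR_RGB2HSV),(8,40,150),(25,150,255))
        print("cork px guess (314,197):",st(wdep(c,[314,279,350,314,314],[197,197,197,167,226])))
    else: print("cork px", st(dep(c,[294,200+int(256/3.3),200+int(367/3.3)],[120+int(331/3.3)]*3)), dep(c,294,220))
E
```

```text
scene6 tilt 0.009173313304741894 z at 0 0.06093312451962499 2061
rib 139 [-0.1079 -0.1015 -0.0963]
cork px [[-0.0027  0.003   0.0614]
 [-0.0324 -0.0243  0.0608]
 [ 0.0264  0.0308  0.0609]] [ 0.5512 -0.0975  0.0614]
wrist6 tilt 0.010678297655062825 z at 0 0.06190395791665348 11200
rib 1044 [-0.1099 -0.1059 -0.1008]
cork px guess (314,197): [[-0.01    0.0023  0.0631]
 [-0.0069 -0.0378  0.0617]
 [-0.0114  0.0426  0.0619]
 [-0.0472  0.0018  0.0632]
 [-0.0871  0.0122  0.2221]]
```

```bash
python3 -m handwheel '[-2,38,0,2,-2,40,0,2,-2,40,0,2,-2,40,0,2,-2,40,0,2,-2,40,0,2,-2,36,0,1,0,25,0,0]' 87 20; python3 -m handwheel '[0,15,0,0,0,8,0,0,0,0,0,0,0,0,0,0,0,0,0,0,0,0,0,0,0,0,0,0,0,0,0,0]';  python3 - <<'E'
from plant import manip
from h import *
np.set_printoptions(precision=4,suppress=True)
o=manip.get_obs();print(o["ee_pos"],o["ee_rot"],o["contact_force"],o["time"],o["width"])
for n in("scene","wrist","top"):
    c=manip.calibration(n);p,d=manip.grab_frame(n);cv2.imwrite(f"pics/{n}7.png",p[:,:,::-1]);np.savez(f"{n}7.npz",p=p,d=d,**c)
E
```

```text
time: 13.27
ee_pos: [0.4557, 0.2008, 0.2104]
ee_rot: [-1.781, 0.042, 2.054]
contact_force: [0.8, 0.7, -0.4]
width: 0.0506
time: 13.93
ee_pos: [0.4528, 0.224, 0.2041]
ee_rot: [-1.77, 0.042, 2.057]
contact_force: [-0.7, -0.3, -0.5]
width: 0.0871
[0.4528 0.224  0.2041] [-1.7696  0.0422  2.0567] [-0.6883 -0.3293 -0.4618] 13.9333 0.08710592377201236
```

View pics/wrist7.png

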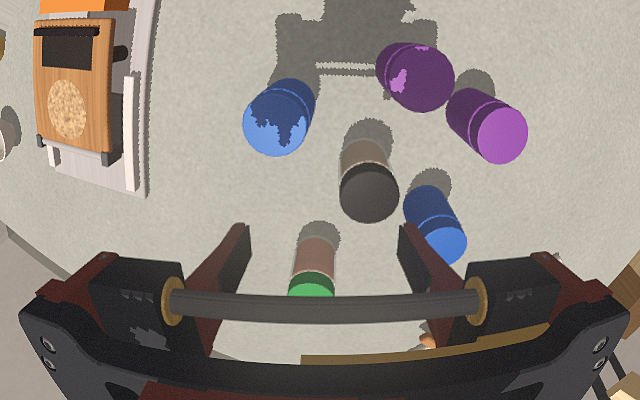

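View pics/scene7.png

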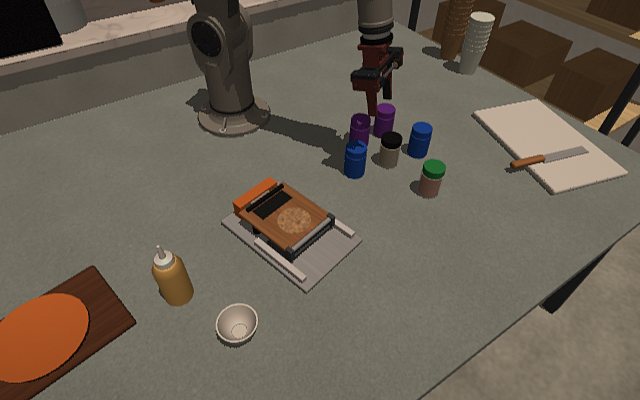

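```bash
python3 - <<'E'
from h import *
np.set_printoptions(precision=4,suppress=True)
c=load("wrist7");v,u=np.mgrid[150:235,325:412];v=v.ravel();u=u.ravel();q=wdep(c,u,v);P=c["p"][v,u].astype(int)
k=(q[:,2]>.088)&(q[:,2]<.102)&(P.max(1)<95)&(P.max(1)-P.min(1)<30);x=q[k][:,:2];print(k.sum());(a,r)=cv2.minEnclosingCircle(x.astype(np.float32)*1000);print("wrist lid",a,r,q[k].mean(0),(np.percentile(x,2,0)+np.percentile(x,98,0))/2)
for n in("top0","scene0","scene7"):
    c=load(n);vv,uu=(slice(205,235),slice(212,245)) if n=="top0" else (slice(125,152),slice(375,406))
    m=np.zeros((400,640),np.uint8);m[vv,uu]=1;P=c["p"].astype(int);m&=((P.max(2)<55)).astype(np.uint8)
    y,xx=np.where(m);q=dep(c,xx,y);k=(abs(q[:,2]-.094)<.005);w=plane(c,xx[k],y[k],.095);print(n,k.sum(),(np.percentile(w,1,0)+np.percentile(w,99,0))/2,w.mean(0))
o=np.array([.4528,.224,.2041]);M=R.from_euler("xyz",[-1.7696,.0422,2.0567]).as_matrix();print("tool y",M[:,1],"x",M[:,0],"grasp",o-.019*M[:,1])
E
```

```text
2538
wrist lid (462.55267333984375, 272.647216796875) 28.754812240600586 [0.4608 0.2716 0.0948] [0.4616 0.2718]
top0 260 [0.4619 0.2704 0.095 ] [0.4632 0.2696 0.095 ]
scene0 224 [0.4696 0.2708 0.095 ] [0.4696 0.2707 0.095 ]
scene7 224 [0.4695 0.2708 0.095 ] [0.4698 0.2705 0.095 ]
tool y [ 0.194   0.0557 -0.9794] x [-0.4666  0.8835 -0.0422] grasp [0.4491 0.2229 0.2227]
```

```bash
python3 -m handwheel '[3,9,-5,0,3,9,-5,0,3,9,-5,0,3,9,-5,0,2,6,-5,0,0,3,-10,0,0,0,-10,0,0,0,-5,0]'; python3 - <<'E'
from plant import manip
from h import *
o=manip.get_obs();print(o["ee_pos"],o["ee_rot"],o["contact_force"],o["time"],o["width"])
E
```

```text
time: 14.75
ee_pos: [0.4685, 0.2771, 0.1498]
ee_rot: [-1.773, 0.041, 2.06]
contact_force: [-0.2, -0.3, 0.6]
width: 0.0869
[0.46852316 0.277102   0.14978378] [-1.77250893  0.04072378  2.05983507] [-0.15219286 -0.25325014  0.58311681] 14.75 0.086880984799584
```

```bash
python3 -m handwheel '[0,-2,0,0,0,-2,-5,0,0,-1,-5,0,0,0,-8,0,0,0,-8,0,0,0,-8,0,0,0,-5,0,0,0,0,0]'; python3 - <<'E'
from plant import manip
from h import *
o=manip.get_obs();print(o["ee_pos"],o["ee_rot"],o["contact_force"],o["time"],o["width"])
c=manip.calibration("wrist");p,d=manip.grab_frame("wrist");cv2.imwrite("pics/wrist8.png",p[:,:,::-1])
E
```

```text
time: 15.42
ee_pos: [0.4674, 0.2687, 0.1046]
ee_rot: [-1.769, 0.042, 2.058]
contact_force: [0.0, -0.3, -0.7]
width: 0.0872
[0.46740631 0.26865936 0.10458167] [-1.76878151  0.04200721  2.0577627 ] [ 0.04534779 -0.26856574 -0.74617688] 15.4167 0.08718909062623145
```

View pics/wrist8.png

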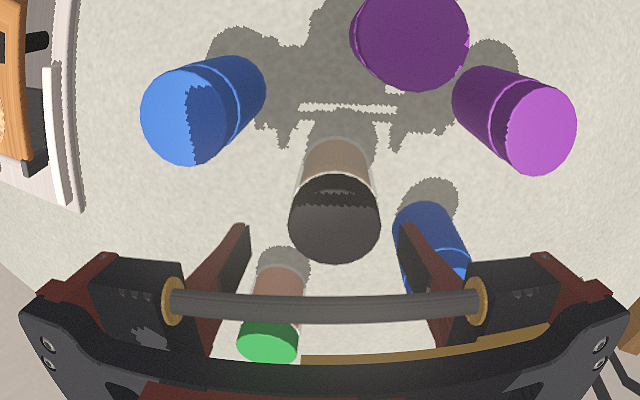

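```bash
python3 -m handwheel '[0,2,-6,0,0,1,-9,0,0,0,-9,0,0,0,-9,0,0,0,-9,0,0,0,-9,0,0,0,-5,0,0,0,0,0]'; python3 - <<'E'
from plant import manip
from h import *
o=manip.get_obs();print(o["ee_pos"],o["ee_rot"],o["contact_force"],o["time"],o["width"])
E
```

```text
time: 16.13
ee_pos: [0.4676, 0.2728, 0.0432]
ee_rot: [-1.77, 0.042, 2.058]
contact_force: [-0.7, -0.3, 0.4]
width: 0.0872
[0.46763758 0.27278463 0.04321849] [-1.77003573  0.04157102  2.0584902 ] [-0.67892289 -0.25154462  0.39229615] 16.1333 0.08718606810010751
```

Close with a moderate grip.

```bash
python3 -m handwheel '[0,0,0,0,0,0,0,0,0,0,0,0,0,0,0,0,0,0,0,0,0,0,0,0,0,0,0,0,0,0,0,0]' 40 20; python3 -m handwheel '[0,0,1,0,0,0,2,0,0,0,3,0,0,0,4,0,0,0,5,0,0,0,5,0,0,0,5,0,0,0,0,0]'; python3 - <<'E'
from plant import manip
from h import *
o=manip.get_obs();print(o["ee_pos"],o["ee_rot"],o["contact_force"],o["time"],o["width"])
for n in("wrist","scene"):
    p,d=manip.grab_frame(n);cv2.imwrite(f"pics/{n}9.png",p[:,:,::-1])
cv2.imwrite("pics/scene9c.png",cv2.resize(cv2.imread("pics/scene9.png")[40:220,300:480],None,fx=3.3,fy=3.3))
E
```

```text
time: 16.8
ee_pos: [0.4675, 0.2727, 0.0436]
ee_rot: [-1.77, 0.042, 2.058]
contact_force: [0.8, -0.2, -2.7]
width: 0.0602
time: 17.47
ee_pos: [0.467, 0.2719, 0.071]
ee_rot: [-1.769, 0.042, 2.058]
contact_force: [0.6, -0.5, -2.6]
width: 0.0603
[0.46702956 0.27194194 0.07102826] [-1.76866746  0.04204305  2.05795809] [ 0.57732869 -0.48218581 -2.60127343] 17.4667 0.06026784458297853
```

View pics/wrist9.png

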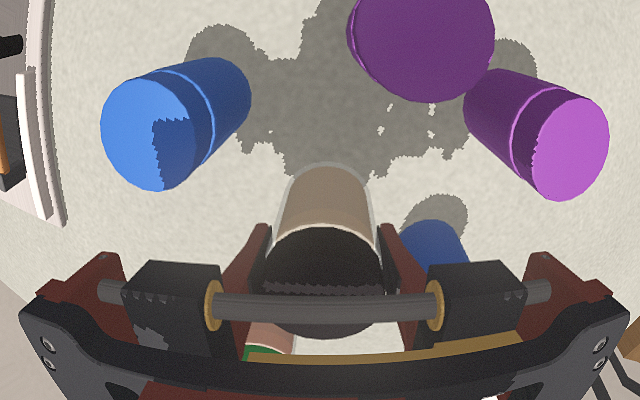

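View pics/scene9c.png

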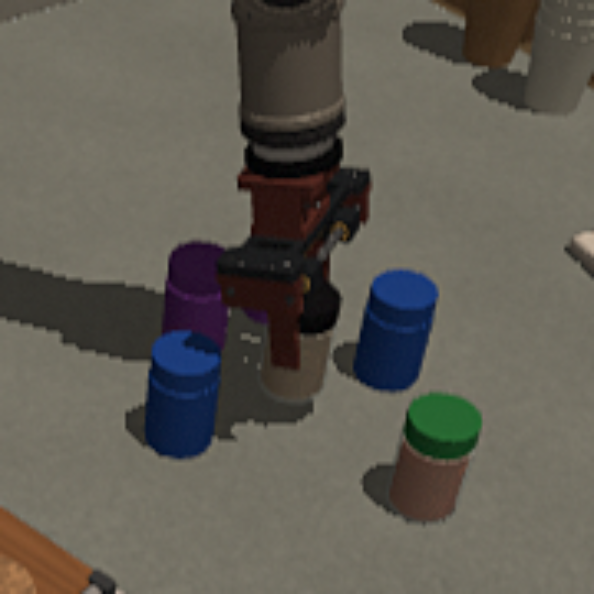

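```bash
python3 -m handwheel '[0,0,12,0,0,0,20,0,0,0,20,0,0,0,20,0,0,0,20,0,0,-5,15,0,2,-12,10,0,4,-20,5,0]'; python3 -m handwheel '[7,-25,0,0,8,-30,0,0,8,-32,0,0,8,-32,0,0,8,-32,0,0,8,-32,0,0,8,-32,0,0,8,-30,0,0]'
```

```text
time: 18.23
ee_pos: [0.4679, 0.2359, 0.1938]
ee_rot: [-1.76, 0.042, 2.066]
contact_force: [0.1, 0.1, -2.3]
width: 0.0603
time: 18.9
ee_pos: [0.5295, -0.0155, 0.1949]
ee_rot: [-1.763, 0.041, 2.077]
contact_force: [-0.0, 0.3, -2.3]
width: 0.0603
```

```bash
python3 -m handwheel '[5,-20,0,0,5,-15,0,0,4,-12,0,0,3,-8,0,0,2,-5,0,0,0,0,0,0,0,0,0,0,0,0,0,0]';  python3 - <<'E'
from plant import manip
from h import *
np.set_printoptions(precision=4,suppress=True)
o=manip.get_obs();print(o["ee_pos"],o["ee_rot"],o["contact_force"],o["time"],o["width"])
for n in("scene","wrist","top"):
    c=manip.calibration(n);p,d=manip.grab_frame(n);cv2.imwrite(f"pics/{n}10.png",p[:,:,::-1]);np.savez(f"{n}10.npz",p=p,d=d,**c)
cv2.imwrite("pics/scene10c.png",cv2.resize(cv2.imread("pics/scene10.png")[110:290,200:380],None,fx=3.3,fy=3.3))
E
```

```text
time: 19.57
ee_pos: [0.5473, -0.0873, 0.1922]
ee_rot: [-1.757, 0.041, 2.066]
contact_force: [-0.4, -0.4, -2.3]
width: 0.0601
[ 0.5473 -0.0873  0.1922] [-1.7572  0.0409  2.0659] [-0.3917 -0.3505 -2.344 ] 19.5667 0.06008047166265109
```

View pics/scene10c.png

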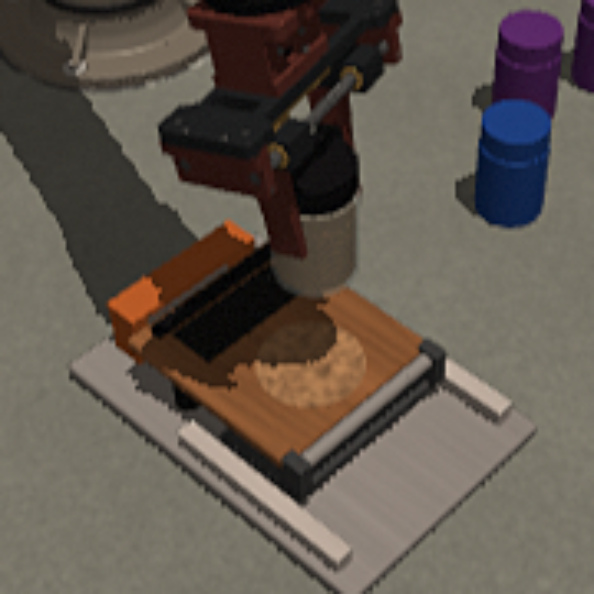

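View pics/wrist10.png

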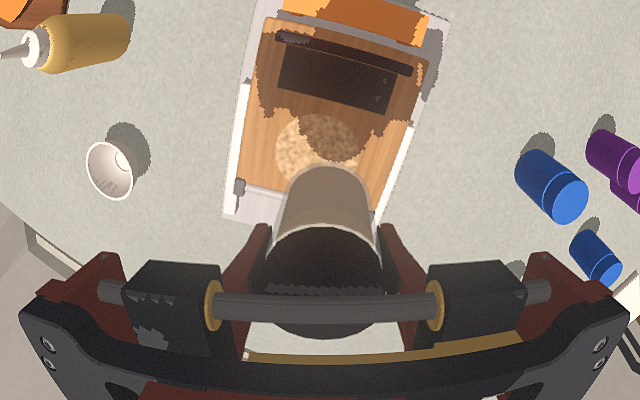

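```bash
python3 - <<'E'
from h import *
np.set_printoptions(precision=4,suppress=True)
c=load("scene10");v,u=np.mgrid[150:202,270:315];v=v.ravel();u=u.ravel();q=dep(c,u,v)
P=c["p"][v,u].astype(int)
k=(P.max(1)<45)&(abs(q[:,2]-.244)<.006)&(np.hypot(q[:,0]-.546,q[:,1]+.088)<.045);print("scene lid",k.sum(),q[k].mean(0),(np.percentile(q[k],2,0)+np.percentile(q[k],98,0))/2,np.ptp(q[k],axis=0))
b=(P.min(1)>60)&(np.hypot(q[:,0]-.546,q[:,1]+.088)<.045)&(q[:,2]>.13)&(q[:,2]<.22)
if b.sum(): print("body",b.sum(),q[b].mean(0),np.percentile(q[b,2],[1,99]))
c=load("wrist10");v,u=np.mgrid[160:345,250:400];v=v.ravel();u=u.ravel();q=wdep(c,u,v);P=c["p"][v,u].astype(int)
k=(abs(q[:,2]-.244)<.006)&(np.hypot(q[:,0]-.546,q[:,1]+.088)<.045);print("wrist lid",k.sum(),q[k].mean(0),(np.percentile(q[k],2,0)+np.percentile(q[k],98,0))/2,np.ptp(q[k],axis=0))
A=np.c_[q[k][:,:2],np.ones(k.sum())];print("lid plane",np.linalg.lstsq(A,q[k][:,2],rcond=None)[0])
E
```

```text
scene lid 321 [ 0.555  -0.0853  0.2426] [ 0.5503 -0.0905  0.2424] [0.0548 0.0794 0.0117]
body 81 [ 0.5703 -0.078   0.1814] [0.1516 0.22  ]
wrist lid 6392 [ 0.5338 -0.0929  0.2434] [ 0.542  -0.0912  0.242 ] [0.0603 0.0636 0.0112]
lid plane [0.0204 0.0019 0.2327]
```

```bash
python3 -m handwheel '[1,-3,-4,0,1,-3,-8,0,1,-3,-10,0,0,-1,-10,0,0,0,-10,0,0,0,-10,0,0,0,-6,0,0,0,0,0]';  python3 - <<'E'
from plant import manip
from h import *
np.set_printoptions(precision=4,suppress=True)
o=manip.get_obs();print(o["ee_pos"],o["ee_rot"],o["contact_force"],o["time"],o["width"])
E
```

```text
time: 20.38
ee_pos: [0.5493, -0.0967, 0.1268]
ee_rot: [-1.756, 0.04, 2.069]
contact_force: [-0.4, 0.3, -2.1]
width: 0.06
[ 0.5493 -0.0967  0.1268] [-1.7556  0.0396  2.0687] [-0.4414  0.2591 -2.0967] 20.3833 0.060018504830783415
```

```bash
python3 -m handwheel '[0,-1,-4,0,0,0,-4,0,0,0,-3,0,0,0,-2,0,0,0,-1,0,0,0,0,0,0,0,0,0,0,0,0,0]';  python3 - <<'E'
from plant import manip
from h import *
np.set_printoptions(precision=4,suppress=True)
o=manip.get_obs();print(o["ee_pos"],o["ee_rot"],o["contact_force"],o["time"],o["width"])
p,d=manip.grab_frame("scene");cv2.imwrite("pics/scene11.png",p[:,:,::-1])
cv2.imwrite("pics/scene11c.png",cv2.resize(cv2.imread("pics/scene11.png")[140:280,210:350],None,fx=4,fy=4))
E
```

```text
time: 21.05
ee_pos: [0.55, -0.0979, 0.1117]
ee_rot: [-1.757, 0.04, 2.069]
contact_force: [-0.3, -1.3, -2.9]
width: 0.0604
[ 0.55   -0.0979  0.1117] [-1.7566  0.0402  2.0686] [-0.2612 -1.2992 -2.9367] 21.05 0.06043779144530301
```

View pics/scene11c.png

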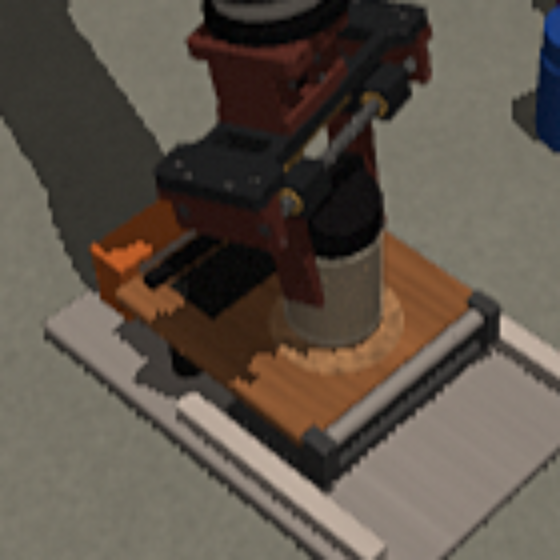

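```bash
python3 -m handwheel '[0,0,-1,0,0,0,-1,0,0,0,-1,0,0,0,-1,0,0,0,-0.5,0,0,0,-0.5,0,0,0,-0.5,0,0,0,0,0]'
```

```text
time: 21.77
ee_pos: [0.5505, -0.0979, 0.1063]
ee_rot: [-1.758, 0.041, 2.069]
contact_force: [-0.6, 0.2, -3.2]
width: 0.0599
```

```bash
python3 -m handwheel '[0,0,-0.5,0,0,0,-0.5,0,0,0,-0.5,0,0,0,-0.5,0,0,0,-0.5,0,0,0,0,0,0,0,0,0,0,0,0,0]'
```

```text
time: 22.43
ee_pos: [0.5508, -0.098, 0.1053]
ee_rot: [-1.759, 0.041, 2.068]
contact_force: [-0.4, 1.3, -0.7]
width: 0.0602
```

```bash
python3 -m handwheel '[0,0,-0.5,0,0,0,-0.5,0,0,0,-0.5,0,0,0,-0.5,0,0,0,0,0,0,0,0,0,0,0,0,0,0,0,0,0]'
```

```text
time: 23.1
ee_pos: [0.5513, -0.098, 0.1053]
ee_rot: [-1.76, 0.041, 2.068]
contact_force: [-1.8, 0.0, 1.7]
width: 0.0602
```

Resting on the platform (net support about 4.5 N). Opening, then rising.

```bash
python3 -m handwheel '[0,0,0,0,0,0,0,0,0,0,0,0,0,0,0,0,0,0,0,0,0,0,0,0,0,0,0,0,0,0,0,0]' 87; python3 - <<'E'
from plant import manip
from h import *
o=manip.get_obs();print(o["ee_pos"],o["ee_rot"],o["contact_force"],o["time"],o["width"])
for n in("scene","wrist"):
    p,d=manip.grab_frame(n);cv2.imwrite(f"pics/{n}12.png",p[:,:,::-1])
cv2.imwrite("pics/scene12c.png",cv2.resize(cv2.imread("pics/scene12.png")[140:280,210:350],None,fx=4,fy=4))
E
```

```text
time: 23.77
ee_pos: [0.5532, -0.0982, 0.1059]
ee_rot: [-1.763, 0.043, 2.068]
contact_force: [-0.0, -0.3, 0.8]
width: 0.0869
[ 0.55318186 -0.09815044  0.10591952] [-1.76277109  0.04313643  2.06811686] [-0.00761874 -0.29519657  0.81728077] 23.7667 0.08688612644527975
```

View pics/scene12c.png

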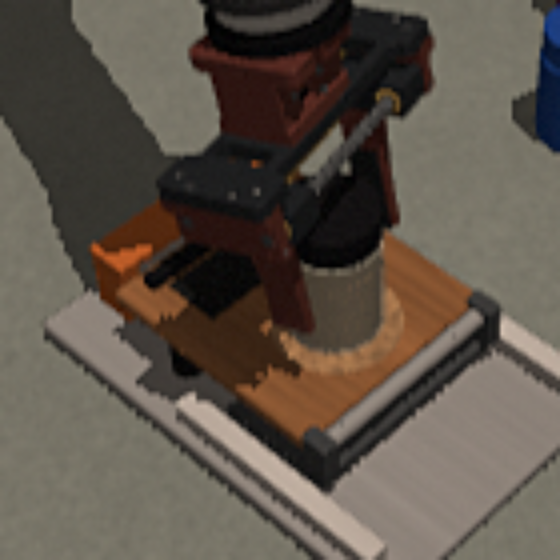

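View pics/wrist12.png

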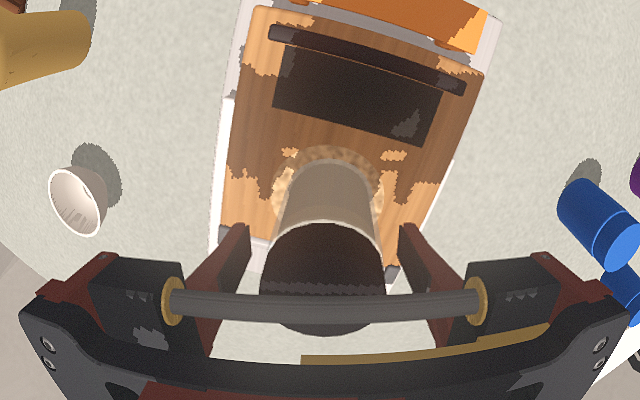

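```bash
python3 -m handwheel '[0,0,4,0,0,0,8,0,0,0,12,0,0,0,15,0,0,0,15,0,0,0,15,0,0,0,15,0,0,0,15,0]'; python3 -m handwheel '[-5,10,15,0,-8,25,10,0,-8,30,5,0,-8,35,0,0,-5,35,0,0,0,20,0,0,0,0,0,0,0,0,0,0]'; python3 - <<'E'
from plant import manip
from h import *
np.set_printoptions(precision=4,suppress=True)
o=manip.get_obs();print(o["ee_pos"],o["contact_force"],o["time"])
for n in("scene","top"):
    c=manip.calibration(n);p,d=manip.grab_frame(n);cv2.imwrite(f"pics/{n}13.png",p[:,:,::-1]);np.savez(f"{n}13.npz",p=p,d=d,**c)
cv2.imwrite("pics/scene13c.png",cv2.resize(cv2.imread("pics/scene13.png")[140:280,210:350],None,fx=4,fy=4))
cv2.imwrite("pics/top13c.png",cv2.convertScaleAbs(cv2.resize(cv2.imread("pics/top13.png")[135:260,300:410],None,fx=4,fy=4),alpha=1.6))
c=load("scene13");v,u=np.mgrid[150:270,220:360];v=v.ravel();u=u.ravel();q=st(dep(c,u,v));P=c["p"][v,u].astype(int)
k=(abs(q[:,2]-.156)<.006)&(abs(q[:,1])<.06)&(abs(q[:,0])<.06)&(P.max(1)<60);print("lid",k.sum(),q[k].mean(0),(np.percentile(q[k],2,0)+np.percentile(q[k],98,0))/2)
A=np.c_[q[k][:,:2],np.ones(k.sum())];print("lid slope",np.linalg.lstsq(A,q[k][:,2],rcond=None)[0])
k=(abs(q[:,1])<.07)&(q[:,0]>-.115)&(q[:,0]<.045)&(abs(q[:,2]-.062)<.005);print("tilt",-np.polyfit(q[k,0],q[k,2],1)[0],k.sum())
E
```

```text
time: 24.53
ee_pos: [0.5502, -0.098, 0.2096]
ee_rot: [-1.758, 0.04, 2.068]
contact_force: [-0.1, 0.1, 1.7]
width: 0.087
time: 25.2
ee_pos: [0.5167, 0.06, 0.2538]
ee_rot: [-1.773, 0.049, 2.06]
contact_force: [0.1, -0.2, -0.5]
width: 0.0872
[0.5167 0.06   0.2538] [ 0.0886 -0.1501 -0.5089] 25.2
lid 419 [-0.0016  0.0011  0.1555] [-0.0024  0.0018  0.1544]
lid slope [-0.0242  0.0135  0.1554]
tilt 0.011746736747288745 1887
```

View pics/scene13c.png

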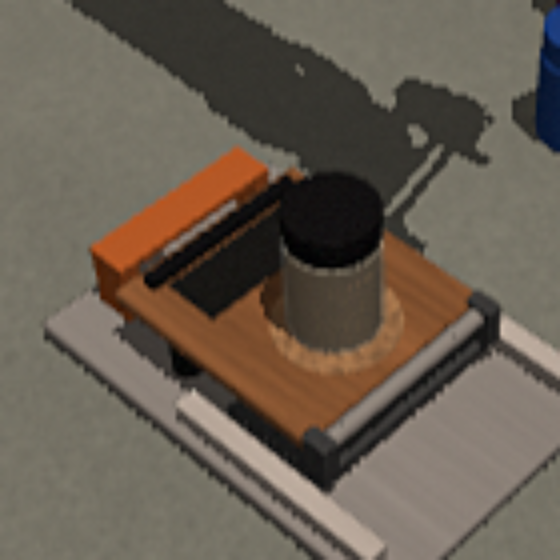

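View pics/top13c.png

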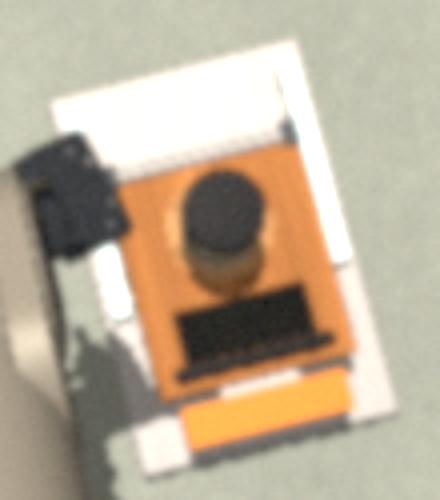

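View pics/scene13.png

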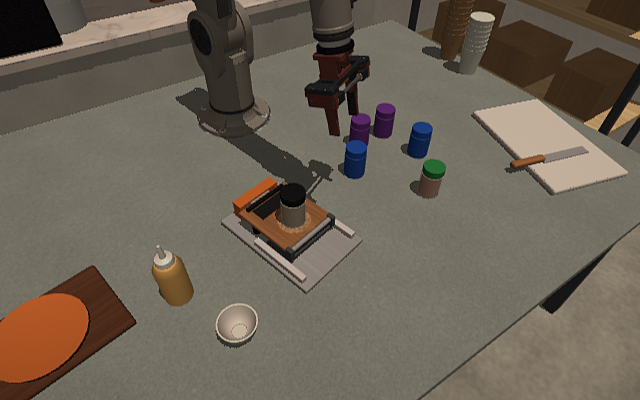

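The jar stands upright on the cork spot, the platform is locked under the keeper, and nothing else has moved. Handing in.

```bash
python3 -c "
from plant import manip
print(manip.hand_in())"
```

```text
the job is handed in; nothing more can be done
None
```

I pressed the platform level, drew it home under the keeper and let it go. Then I set the black-lidded jar upright on the cork spot and handed the job in at about 25 s. No verdict came back.

**Platform:**
- The camera showed the rib's outer face about 110 mm from the stand's origin on the keeper side, which is where it should be at full slide. The fingertip then slipped on the pad while the platform stayed put, so I took that as the end stop. I could not read the slide value itself.
- Let go, it stayed down with a measured tilt of about 0.01 rad.
- The highest force I read on the stand was about 19 N. I only read it at the end of each move.

**Jar:**
- Its axis is within about 4 mm of the cork spot's expected centre, and its lid top is at the right height.
- The lid slope measured about 0.03 rad from noisy depth data, which is within the 0.08 limit.

**Other objects:** the last scene picture showed the green-lidded jar, sauce bottle, ramekin and the blue and purple jars where they started. I compared them by eye and did not measure them.

**What disagreed or went off:**
- The scene camera placed the jar about 7 mm further in x than the other two did. I used a value in between.
- The tool tilted by up to about 14° while drawing the platform, because each row starts from the measured pose. That did not affect the grasp or the placing.

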